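Get the rolling pin out of the storage box

ROBOT

A 6-joint arm with a two-finger parallel gripper is mounted at the origin on a cart in front of the work surface, level with it; the furniture and walls round the work are solid. World frame = base frame: x ahead of the robot, y to its left, z up, the work surface at z = 0. Lengths are in m, angles in rad, forces in N, time in s.
With the tool pointing down it reaches from about 0.35 to 0.975 m from the base axis. Payload 4.9 kg.
Tool frame: the origin (TCP) lies at the very end of the fingers, on their centre line; the grasp point (between the pads) lies behind it (manip.grip_depth is the z of the grasp point in the tool frame, in m); z points along the fingers, y is the direction in which the jaws open and shut (so a half turn about z gives the same grasp; the last joint's range is limited). The gripper opens to 85 mm and grips with 20 to 120 N. Pads are 22 mm wide; open, the fingers measure 114 mm over their backs; the gripper's body (76 mm by 85 mm) begins 54 mm behind the grasp point. The pads swing forward as they close: fully open they stand 13 mm farther back than shut.
Start: joints at [1.181, 0.053, 1.613, -0, 1.476, -0.119], TCP at [0.167, 0.602, 0.231] pointing down, gripper open.
Joint ranges: [-3.01, 3.01], [-1.01, 2.22], [0.06, 2.58], [-1.02, 4.17], [0.09, 2.62], [-3.14, 3.14]. Speed limits (rad/s): [2.57, 2.57, 3.14, 3.14, 3.14, 3.14].

INTERFACE

Orientations are given as a unit quaternion [w, x, y, z].
In Python, from plant import state, optics, manip, silhouettes, place_of gives the robot as it stands. The module is installed in compiled form; this text tells all that it offers.
- The arm moves only by the tool jog_arm, never from a script. Its argument "increments" is a list of rows, each an object with "slide": the shift along the tool's x, y, z in mm, a list of three; "rotation": the turn, a rotation vector about the tool's x, y, z in degrees, a list of three. A call has 1 to 20 rows; each row shifts and turns the commanded pose from where the row before left it, along the tool's axes as they then stand; what a row does not reach is not made up. A row lasts 1/12 s, in which the tool goes at most 41.7 mm and 7.16 degrees, less where a joint would pass 70% of its speed; a pose out of reach is approached as far as the arm can. A call with a gripper value outside its range is refused whole. "fingers" is the opening, from 0 (shut) to 1 (fully open), set as the call begins (left out, the last holds). The fingers move at their own pace and stop on an object; the grip force is fixed at half the most. Time passes only in rows, so rows that do not move let the fingers close. It gives the time, the measured TCP pose, the force and the opening at its end, in the units of the state.
- state(): the state, without advancing time (a new reading comes with each control period).
- optics.grab_frame(name): name is "side" or "top" or "wrist"; returns a dict with "frame" (480x640x3 uint8, blue, green, red), "camera_matrix" (3x3 intrinsics, pixels), "R" (3x3) and "t" (3): a world point X has camera coordinates R X + t. Camera axes: x right, y down, z forward; pixel columns grow to the right and rows downward; lengths in m; the calibration is good to about 2 mm. A picture is of the moment at which its call begins. There is no depth.
- manip.job_done(): hands the job in, once; it reports no verdict.
Trained networks look in the newest picture that a camera, given by its name, has taken for a name from the list of things; names that differ only in an ending like _2 or _b are one class to them, and where a whole thing is asked for, a point or a joint stands for the part that bears it (a point fixed in the world has none). Each returns a list of dicts, best first, with "score" (0 to 1); they miss things now and then, are a little off and sometimes report something else, mostly with a low value. They report only what shows in the picture. A call takes as long as a camera call.
- silhouettes(thing, camera): "mask" (480x640 bool, what is visible of it) and "bbox" ([left, top, right, bottom] in pixels, round what is visible of it).
- place_of(thing, camera): "uv" ([column, row] in pixels: a listed point, or the origin of a listed thing).
The state is a dict: "time": time; "joint_pos": joint angles; "joint_vel": joint speeds; "joint_efforts": joint torques, N m; "tool_pos": TCP position; "tool_rot": TCP orientation; "contact_force": force on the tool from outside, world axes, zero at the start; "ft_torque": the same for the moment, N m; "gripper_width": opening from 0.0 (shut) to 1.0 (fully open).
Only numpy, scipy, OpenCV 4.12 (cv2) and the standard library are available. Lean on these libraries where they do the work, as an engineer would, in place of code of your own. Each camera call takes 0.05 s, during which the arm holds its last target.

TASK

Slide the lid of the white storage box open all the way to its stop. The rolling pin inside is longer than the opening, so take hold of it, tip its uncovered end up and draw it out slantwise from under the lid. Finish while holding the pin steady in the gripper, the whole of it at least 50 mm higher than the lid's plate and touching nothing else; leave the lid open and the other things where they stand.

Things in the scene. Friction and masses are not known exactly. Their poses are not given: they have to be found in the camera images.
- box: white storage box fixed to the worktop, 172 (its x) x 320 (its y, long axis), walls 72 high, floor 8 thick; inside 150 x 300, 64 deep under the lid. Origin: centre of its underside; z up. Its -y end is where the opening appears, the lid slides out over its +y end. Thin steel guides hold the lid along the sides from box y = -10 to +160 mm, their tops at z = 85 mm. Side walls 11 thick, end walls 10.
- lid (a joint): the dark wooden lid, a plate 158 x 320 x 8 lying on the walls (underside at z = 72 mm, top at 80 mm); value in m it has slid towards the box's +y: 0 closed, 0.21 at the stop. It starts shut or up to 0.05 open, needs about 2 to 4 N to slide and stays where it is left. At the stop its edge lies over box y = +50 mm and the opening is 150 x 200 mm, from box y = -150 to +50.
- lid_knob (a point): point on the axis of the lid's dark round knob, 14 mm below its top and 20 mm above the lid's plate; the knob is 26 across, from 6 to 34 mm above the plate, in the middle of the lid (box y = lid value) and moves with it. Its axes are parallel to the box's.
- pin: light wooden rolling pin, 280 long overall, about 0.18 kg, lying on the floor of the box nearly along its long axis. Barrel 170 long and 32 across, in the middle; a handle 55 long and up to 20 across at each end. Origin: the middle of the pin, on its axis, 16 mm above the box's floor at the start; its y axis is the pin's axis and points to the end under the lid. It may roll about that axis.
- pin_end_lid (a point): tip of the pin's handle at the box's +y end, which stays covered by the lid; on the pin's axis, 140 mm from its middle
- pin_end_free (a point): tip of the pin's other handle, at the box's -y end, uncovered when the lid is open; on the axis, 140 mm from the middle
- mug_a: white mug with blue dots, 93 tall (mm); origin: centre of its underside; to be left alone
- spice_a: small spice jar with green label and black cap, 40 across, 105 tall (mm); origin: centre of its underside; to be left alone
- honey_jar: jar with red cap, 65 across, 100 tall (mm); origin: centre of its underside; to be left alone
- apple: red apple, about 80 across (mm); origin: centre of its underside; to be left alone
- lemon: yellow lemon, 78 long, 55 thick (mm); origin: centre of its underside; to be left alone
- food_tub: clear food tub with a yellow lid, 99 x 129, 51 tall (mm); origin: centre of its underside; to be left alone
- soup_tin: short green food tin, 75 across, 58 tall (mm); origin: centre of its underside; to be left alone

How it is judged:
By the outcome, as a careful person would: the job done as asked, in the order asked, and still so for the second after the job is handed in, while the arm keeps its last pose, push and grip.
It also fails if it takes over 48 s, if anything falls off the work surface, if the arm or the gripper's body presses on something with over 40 N, if the wrist force passes 120 N, or if a joint passes its speed limit or range.

## Working session

There is one attempt and no reset: what is moved stays moved. The work goes in short steps, Python scripts to look and compute and a tool call to move; the robot and the scene stay as the last step left them, time stands still between calls to the robot, and variables do not carry over. Pictures are saved under pics/ and viewed, and the job is handed in when it is done.

Besides the shell and the picture viewer there is one more tool, called after ">>>" as name([rows], argument=value, ...), one row to a line, values as JSON. jog_arm: Moves the arm, as the interface text tells. Its arguments: {"type":"object","properties":{"increments":{"type":"array","items":{"type":"object","properties":{"slide":{"type":"array","items":{"type":"number"}},"rotation":{"type":"array","items":{"type":"number"}}}}},"fingers":{"type":"number"}},"required":["increments"]}

```bash
mkdir -p pics; cat > h.py <<'E'
import numpy as np, cv2
from plant import state, optics, manip, silhouettes, place_of
from scipy.spatial.transform import Rotation as Ro
def ray(f,uv):
    d=np.linalg.solve(f["camera_matrix"],np.array([uv[0],uv[1],1.0])); R=f["R"]
    c=-R.T@f["t"]; return c,R.T@d
def atz(f,uv,z):
    c,d=ray(f,uv); return c+d*(z-c[2])/d[2]
def tri(fs):
    A=np.zeros((3,3));b=np.zeros(3)
    for f,uv in fs:
        c,d=ray(f,uv);d=d/np.linalg.norm(d);P=np.eye(3)-np.outer(d,d);A+=P;b+=P@c
    return np.linalg.solve(A,b)
def proj(f,X):
    p=f["camera_matrix"]@(f["R"]@np.array(X)+f["t"]);return p[:2]/p[2]
def rot():
    q=state()["tool_rot"];return Ro.from_quat([q[1],q[2],q[3],q[0]]).as_matrix()
E
python3 - <<'E'
from h import *
np.set_printoptions(precision=4,suppress=True)
print(state(),manip.grip_depth)
F={}
for n in ["side","top","wrist"]:
    f=optics.grab_frame(n);F[n]=f;cv2.imwrite(f"pics/{n}0.png",f["frame"])
    print(n,-f["R"].T@f["t"])
    for th in ["lid_knob","box","pin","lid"]:
        try:
            r=place_of(th,n); print(n,th,[(x["uv"],round(x["score"],2)) for x in r[:2]])
            if r: print(atz(f,r[0]["uv"],0.1 if th=="lid_knob" else 0))
        except Exception as e: print(th,e)
print(rot())
E
```

```text
{'time': 0.0, 'joint_pos': array([ 1.181 ,  0.0534,  1.6143,  0.    ,  1.476 , -0.119 ]), 'joint_vel': array([-0.0008, -0.0016,  0.0014, -0.0003,  0.0014, -0.001 ]), 'joint_efforts': array([  0.0022, -39.3696, -37.0169,   0.0001,   0.0073,   0.    ]), 'tool_pos': array([0.1669, 0.6016, 0.23  ]), 'tool_rot': array([-0.0003,  0.135 ,  0.9908, -0.001 ]), 'contact_force': array([-0.055 , -0.8623, -0.0007]), 'ft_torque': array([ 0.0101, -0.0307,  0.0029]), 'gripper_width': 1.0003357729534368} -0.0187
side [0.0773 1.4265 0.712 ]
side lid_knob [([333.3, 228.1], 0.72)]
[ 0.4628 -0.229   0.1   ]
side box [([331.0, 262.3], 0.83)]
[ 0.4613 -0.21    0.    ]
side pin []
lid it knows: apple, box, food_tub, honey_jar, lemon, lid_knob, mug, pin, pin_end_free, pin_end_lid, soup_tin, spice
top [ 0.3138 -0.0991  1.2966]
top lid_knob [([358.1, 240.1], 0.85)]
[ 0.4673 -0.2142  0.1   ]
top box [([360.2, 248.3], 0.95), ([464.1, 287.9], 0.72)]
[ 0.4581 -0.229   0.    ]
top pin []
lid it knows: apple, box, food_tub, honey_jar, lemon, lid_knob, mug, pin, pin_end_free, pin_end_lid, soup_tin, spice
wrist [0.0975 0.6226 0.3735]
wrist lid_knob []
wrist box []
wrist pin []
lid it knows: apple, box, food_tub, honey_jar, lemon, lid_knob, mug, pin, pin_end_free, pin_end_lid, soup_tin, spice
[[-0.9636  0.2675 -0.    ]
 [ 0.2675  0.9636  0.0001]
 [ 0.      0.0001 -1.    ]]
```

View pics/top0.png

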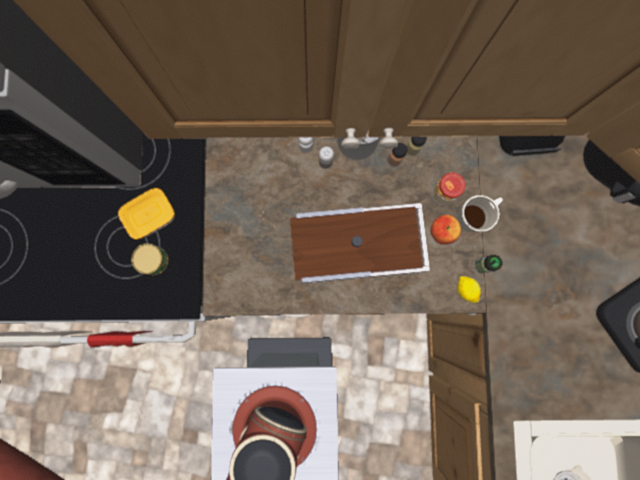

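View pics/side0.png

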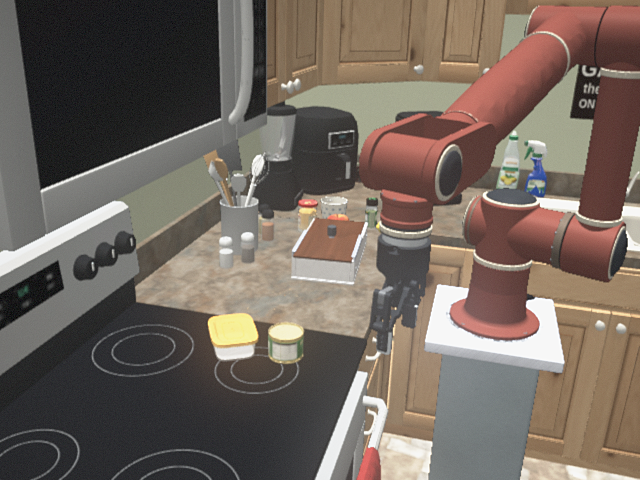

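```bash
python3 - <<'E'
from h import *
a=cv2.imread("pics/top0.png")[185:305,270:450];cv2.imwrite("pics/z1.png",cv2.resize(a,None,fx=4.4,fy=4.4,interpolation=cv2.INTER_CUBIC))
f=optics.grab_frame("top")
np.set_printoptions(precision=4,suppress=True)
s=silhouettes("box","top");m=s[0]["mask"];print(s[0]["bbox"],s[0]["score"],m.sum())
c,_=cv2.findContours(m.astype(np.uint8),0,2);c=max(c,key=cv2.contourArea)
r=cv2.minAreaRect(c);print(r)
for p in cv2.boxPoints(r): print(p,atz(f,p,0.08)[:2],atz(f,p,0.072)[:2])
for t in ["mug","spice","honey_jar","apple","lemon"]:
    q=place_of(t,"top");print(t,[(atz(f,x["uv"],0)[:2],round(x["score"],2)) for x in q[:2]])
E
```

```text
[289.7, 207.5, 429.3, 283.8] 0.78 9128
((359.1090087890625, 243.0557403564453), (70.0099105834961, 134.17784118652344), 84.61068725585938)
[289.0289 214.5067] [ 0.5366 -0.0434] [ 0.5381 -0.043 ]
[422.6136 201.9044] [ 0.5659 -0.3817] [ 0.5675 -0.3836]
[429.1891 271.6048] [ 0.3893 -0.3912] [ 0.3898 -0.3931]
[295.6044 284.2071] [ 0.3614 -0.0591] [ 0.3617 -0.0588]
mug [(array([ 0.5501, -0.543 ]), 0.79)]
spice [(array([ 0.4049, -0.5435]), 0.78), (array([ 0.3469, -0.4994]), 0.52)]
honey_jar [(array([ 0.6126, -0.4546]), 0.72)]
apple [(array([ 0.4988, -0.4522]), 0.73), (array([ 0.5479, -0.5434]), 0.73)]
lemon []
```

View pics/z1.png

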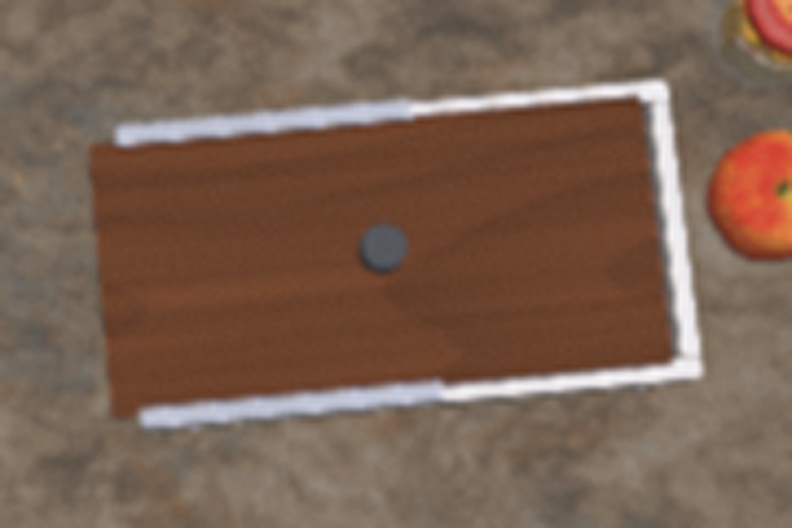

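```bash
python3 - <<'E'
from h import *
np.set_printoptions(precision=4,suppress=True)
f=optics.grab_frame("top")
z=lambda u,v:(u/4.4+270-.0,v/4.4+185)
P={n:atz(f,z(*uv),h) for n,uv,h in [("c1",(668,80),.072),("c2",(702,376),.072),("g1",(115,125),.085),("g2",(142,428),.085),("k",(384,247),.114),("l1",(90,145),.08),("l2",(112,418),.08),("e1",(640,97),.08),("e2",(672,362),.08)]}
for k,v in P.items():print(k,v)
ym=(P["g1"]+P["g2"])/2-(P["c1"]+P["c2"])/2; ym[2]=0;print("len",np.linalg.norm(ym)*1000,"width",np.linalg.norm(P["c1"]-P["c2"]))
e=ym/np.linalg.norm(ym)
e2=P["l1"]-P["e1"];e3=P["l2"]-P["e2"]
for q in (e,e2,e3):print("yaw of y axis",np.degrees(np.arctan2(q[1],q[0]))-90,np.linalg.norm(q))
o=(P["c1"]+P["c2"])/2+0.16*e;print("origin",o, "knob rel",(P["k"]-o)@e, "lid centre",sum(P[k] for k in("l1","l2","e1","e2"))/4)
print("lid val",(sum(P[k] for k in("l1","l2","e1","e2"))/4-o)@e)
fs=optics.grab_frame("side");k=place_of("lid_knob","top")[0]["uv"];ks=place_of("lid_knob","side")[0]["uv"]
print(tri([(f,k),(fs,ks)]),proj(f,[o[0],o[1],0]))
print(place_of("lemon","side")[:1])
E
```

```text
c1 [ 0.5642 -0.3814  0.072 ]
c2 [ 0.3926 -0.3941  0.072 ]
g1 [ 0.5383 -0.0615  0.085 ]
g2 [ 0.3658 -0.0757  0.085 ]
k [ 0.463  -0.2108  0.114 ]
l1 [ 0.5278 -0.047   0.08  ]
l2 [ 0.3718 -0.0587  0.08  ]
e1 [ 0.5528 -0.3631  0.08  ]
e2 [ 0.4002 -0.3755  0.08  ]
len 320.2771885669453 width 0.1720595797411162
yaw of y axis 4.721091748085001 1.0
yaw of y axis 4.52175104523657 0.31710878298026524
yaw of y axis 5.127101918962197 0.3180746715625239
origin [ 0.4652 -0.2283  0.072 ] knob rel 0.017629623898084704 lid centre [ 0.4631 -0.2111  0.08  ]
lid val 0.017352401523828498
[ 0.4615 -0.211   0.1072] [359.8981 245.6379]
[{'uv': [383.8, 236.8], 'score': 0.51}]
```

>>> jog_arm([
  {"rotation": [0, 0, 7]},
  {"rotation": [0, 0, 7]},
  {"rotation": [0, 0, 7]},
  {"rotation": [0, 0, 7]},
  {"rotation": [0, 0, 7]},
  {"rotation": [0, 0, 7]},
  {"rotation": [0, 0, 7]},
  {"rotation": [0, 0, 7]},
  {"rotation": [0, 0, 7]},
  {"rotation": [0, 0, 6.8]},
  {"slide": [-30, 18.5, -2]},
  {"slide": [-30, 18.5, -2]},
  {"slide": [-30, 18.5, -2]},
  {"slide": [-30, 18.5, -2]},
  {"slide": [-30, 18.5, -2]},
  {"slide": [-30, 18.5, -2]},
  {"slide": [-30, 18.5, -2]},
  {"slide": [-30, 18.5, -2]},
  {"slide": [-30, 18.5, -2]},
  {"slide": [-30, 18.5, -2]},
], fingers=0.7)

```text
invalid input
```

>>> jog_arm([
  {"slide": [-30, 18.5, 0]},
  {"slide": [-30, 18.5, 0]},
  {"slide": [-30, 18.5, 0]},
  {"slide": [-30, 18.5, 0]},
  {"slide": [-34, -2.5, 0]},
  {"slide": [-34, -2.5, 0]},
  {"slide": [-34, -2.5, 0]},
  {"slide": [-34, -2.5, 0]},
  {"slide": [-34, -2.5, 0]},
  {"slide": [-34, -2.5, 0]},
  {"slide": [-34, -2.5, 0]},
  {"slide": [-34, -2.5, 0]},
  {"slide": [-34, -2.5, 0]},
  {"slide": [-34, -2.5, 0]},
  {"slide": [-34, -2.5, 0]},
  {"slide": [-34, -2.5, 0]},
  {"slide": [0, 0, 0]},
  {"slide": [0, 0, 0]},
])

```text
invalid input
```

```bash
cat >> h.py <<'E'
EY=np.array([-np.sin(np.radians(4.75)),np.cos(np.radians(4.75)),0]);EX=np.array([EY[1],-EY[0],0]);O=np.array([.465,-.228,0])
def box(p): d=np.array(p)-O; return np.array([d@EX,d@EY,d[2]])*1000
def st():
    s=state();R=rot();B=np.array([EX,EY,[0,0,1]])
    print("t",round(s["time"],2),"pos",s["tool_pos"].round(4),"box",box(s["tool_pos"]).round(1),"F",s["contact_force"].round(1),"w",round(s["gripper_width"],3),"gd",manip.grip_depth)
    print((B@R).round(3))
    print(s["joint_pos"].round(2))
E
python3 - <<'E'
from h import *
np.set_printoptions(precision=4,suppress=True)
st()
f=optics.grab_frame("wrist");cv2.imwrite("pics/w1.png",f["frame"])
k=place_of("lid_knob","wrist");print(k[:1])
if k: print(atz(f,k[0]["uv"],.1), box(atz(f,k[0]["uv"],.1)))
E
```

```text
t 1.2 pos [0.1672 0.6022 0.2313] box [-228.   852.   231.3] F [-0.7  0.2 -0.5] w 0.995 gd -0.0187
[[-0.938  0.346  0.   ]
 [ 0.346  0.938 -0.   ]
 [-0.    -0.    -1.   ]]
[ 1.18  0.05  1.61 -0.    1.48 -0.12]
[]
```

View pics/w1.png

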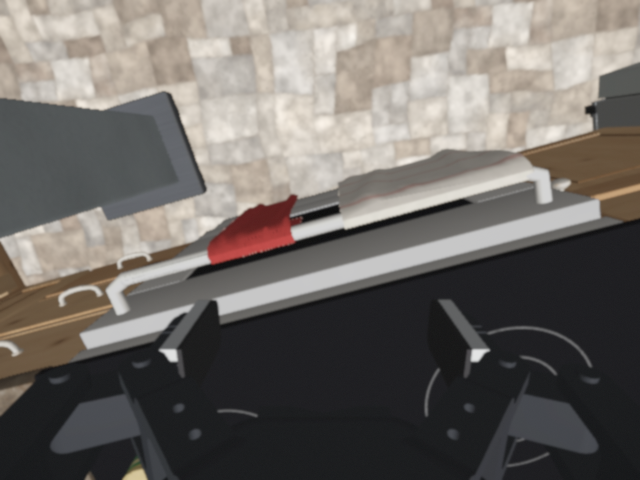

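>>> jog_arm([
  {"slide": [0, 0, 0], "rotation": [0, 0, 7]},
  {"slide": [0, 0, 0], "rotation": [0, 0, 7]},
  {"slide": [0, 0, 0], "rotation": [0, 0, 7]},
  {"slide": [0, 0, 0], "rotation": [0, 0, 7]},
  {"slide": [0, 0, 0], "rotation": [0, 0, 7]},
  {"slide": [0, 0, 0], "rotation": [0, 0, 7]},
  {"slide": [0, 0, 0], "rotation": [0, 0, 7]},
  {"slide": [0, 0, 0], "rotation": [0, 0, 7]},
  {"slide": [0, 0, 0], "rotation": [0, 0, 7]},
  {"slide": [0, 0, 0], "rotation": [0, 0, 6.8]},
  {"slide": [-30, 18.5, -2], "rotation": [0, 0, 0]},
  {"slide": [-30, 18.5, -2], "rotation": [0, 0, 0]},
  {"slide": [-30, 18.5, -2], "rotation": [0, 0, 0]},
  {"slide": [-30, 18.5, -2], "rotation": [0, 0, 0]},
  {"slide": [-30, 18.5, -2], "rotation": [0, 0, 0]},
  {"slide": [-30, 18.5, -2], "rotation": [0, 0, 0]},
], fingers=0.7)

```text
time: 2.63
tool_pos: [0.2931, 0.4305, 0.2435]
tool_rot: [0.0, 0.677, 0.736, 0.0]
contact_force: [1.4, 0.3, 0.1]
gripper_width: 0.704
```

>>> jog_arm([
  {"slide": [-30, 18.5, 0], "rotation": [0, 0, 0]},
  {"slide": [-30, 18.5, 0], "rotation": [0, 0, 0]},
  {"slide": [-30, 18.5, 0], "rotation": [0, 0, 0]},
  {"slide": [-30, 18.5, 0], "rotation": [0, 0, 0]},
  {"slide": [-30, 18.5, 0], "rotation": [0, 0, 0]},
  {"slide": [-30, 18.5, 0], "rotation": [0, 0, 0]},
  {"slide": [-30, 18.5, 0], "rotation": [0, 0, 0]},
  {"slide": [-30, 18.5, 0], "rotation": [0, 0, 0]},
  {"slide": [-34, -2.5, 0], "rotation": [0, 0, 0]},
  {"slide": [-34, -2.5, 0], "rotation": [0, 0, 0]},
  {"slide": [-34, -2.5, 0], "rotation": [0, 0, 0]},
  {"slide": [-34, -2.5, 0], "rotation": [0, 0, 0]},
  {"slide": [-34, -2.5, 0], "rotation": [0, 0, 0]},
  {"slide": [-34, -2.5, 0], "rotation": [0, 0, 0]},
  {"slide": [-34, -2.5, 0], "rotation": [0, 0, 0]},
  {"slide": [-34, -2.5, 0], "rotation": [0, 0, 0]},
  {"slide": [-34, -2.5, 0], "rotation": [0, 0, 0]},
  {"slide": [-34, -2.5, 0], "rotation": [0, 0, 0]},
  {"slide": [-34, -2.5, 0], "rotation": [0, 0, 0]},
  {"slide": [-34, -2.5, 0], "rotation": [0, 0, 0]},
])

```text
time: 4.3
tool_pos: [0.4628, -0.2061, 0.2436]
tool_rot: [0.0, 0.678, 0.735, 0.0]
contact_force: [0.9, -0.2, -0.1]
gripper_width: 0.7
```

```bash
python3 - <<'E'
from h import *
np.set_printoptions(precision=4,suppress=True)
st()
f=optics.grab_frame("wrist");cv2.imwrite("pics/w2.png",f["frame"])
k=place_of("lid_knob","wrist");print(k[:1])
if k: print(atz(f,k[0]["uv"],.1), box(atz(f,k[0]["uv"],.1)))
st()
E
```

```text
t 4.3 pos [ 0.4628 -0.2061  0.2436] box [ -0.4  22.  243.6] F [ 0.9 -0.2 -0.1] w 0.7 gd -0.0187
[[ 0.001  1.     0.001]
 [ 1.    -0.001 -0.   ]
 [-0.     0.001 -1.   ]]
[-0.57 -0.24  1.87  0.    1.52 -0.65]
[{'uv': [323.8, 233.7], 'score': 0.78}]
[ 0.4634 -0.2117  0.1   ] [ -0.2435  16.3724 100.    ]
t 4.4 pos [ 0.4626 -0.2082  0.2434] box [ -0.8  20.  243.4] F [ 0.5  1.2 -0.4] w 0.7 gd -0.0187
[[ 0.007  1.    -0.   ]
 [ 1.    -0.007 -0.001]
 [-0.001 -0.    -1.   ]]
[-0.57 -0.24  1.87 -0.    1.52 -0.65]
```

View pics/w2.png

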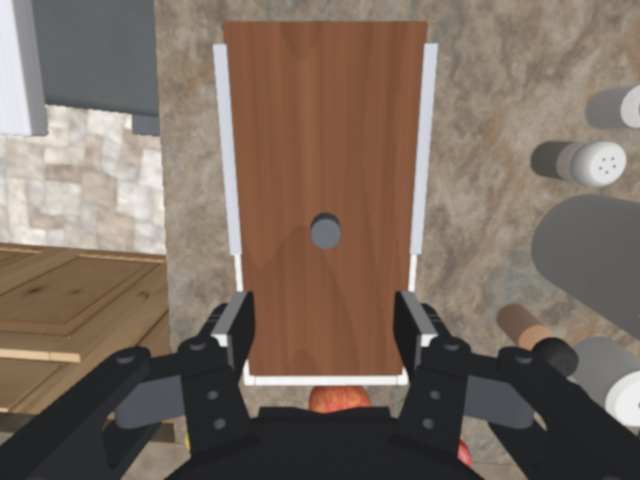

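>>> jog_arm([
  {"slide": [0, 0, 25], "rotation": [0, 0, 0]},
  {"slide": [0, 0, 25], "rotation": [0, 0, 0]},
  {"slide": [0, 0, 25], "rotation": [0, 0, 0]},
  {"slide": [0, 0, 25], "rotation": [0, 0, 0]},
  {"slide": [0, 0, 0], "rotation": [0, 0, 0]},
  {"slide": [0, 0, 0], "rotation": [0, 0, 0]},
  {"slide": [0, 0, 0], "rotation": [0, 0, 0]},
])

```text
time: 4.98
tool_pos: [0.4638, -0.2044, 0.1449]
tool_rot: [0.001, 0.677, 0.736, 0.0]
contact_force: [0.4, -0.4, 0.4]
gripper_width: 0.696
```

```bash
python3 - <<'E'
from h import *
np.set_printoptions(precision=4,suppress=True)
st()
E
```

```text
t 4.98 pos [ 0.4638 -0.2044  0.1449] box [  0.8  23.7 144.9] F [ 0.4 -0.4  0.4] w 0.696 gd -0.0187
[[ 0.001  1.     0.002]
 [ 1.    -0.001 -0.001]
 [-0.001  0.002 -1.   ]]
[-0.56 -0.17  1.97  0.    1.34 -0.64]
```

>>> jog_arm([
  {"slide": [-3, 0, 18], "rotation": [0, 0, 0]},
  {"slide": [-3, 0, 18], "rotation": [0, 0, 0]},
  {"slide": [0, 0, 10], "rotation": [0, 0, 0]},
  {"slide": [0, 0, 10], "rotation": [0, 0, 0]},
  {"slide": [0, 0, 0], "rotation": [0, 0, 0]},
  {"slide": [0, 0, 0], "rotation": [0, 0, 0]},
])

```text
time: 5.48
tool_pos: [0.4638, -0.2103, 0.0878]
tool_rot: [0.0, 0.678, 0.735, 0.0]
contact_force: [-0.1, -0.7, -0.2]
gripper_width: 0.698
```

>>> jog_arm([
  {"slide": [0, 0, 0], "rotation": [0, 0, 0]},
  {"slide": [0, 0, 0], "rotation": [0, 0, 0]},
  {"slide": [0, 0, 0], "rotation": [0, 0, 0]},
  {"slide": [0, 0, 0], "rotation": [0, 0, 0]},
  {"slide": [0, 0, 0], "rotation": [0, 0, 0]},
  {"slide": [0, 0, 0], "rotation": [0, 0, 0]},
  {"slide": [0, 0, 0], "rotation": [0, 0, 0]},
  {"slide": [0, 0, 0], "rotation": [0, 0, 0]},
], fingers=0.15)

```text
time: 6.15
tool_pos: [0.4645, -0.2107, 0.0886]
tool_rot: [0.001, 0.678, 0.735, 0.0]
contact_force: [0.8, 1.6, 5.5]
gripper_width: 0.283
```

```bash
python3 - <<'E'
from h import *
np.set_printoptions(precision=4,suppress=True)
st()
E
```

```text
t 6.15 pos [ 0.4645 -0.2107  0.0886] box [ 0.9 17.3 88.6] F [0.8 1.6 5.5] w 0.283 gd -0.0187
[[ 0.001  1.     0.002]
 [ 1.    -0.001 -0.001]
 [-0.001  0.002 -1.   ]]
[-0.57 -0.09  2.    0.    1.23 -0.65]
```

>>> jog_arm([
  {"slide": [8, 0, 0], "rotation": [0, 0, 0]},
  {"slide": [16, 0, 0], "rotation": [0, 0, 0]},
  {"slide": [16, 0, 0], "rotation": [0, 0, 0]},
  {"slide": [16, 0, 0], "rotation": [0, 0, 0]},
  {"slide": [16, 0, 0], "rotation": [0, 0, 0]},
  {"slide": [16, 0, 0], "rotation": [0, 0, 0]},
  {"slide": [16, 0, 0], "rotation": [0, 0, 0]},
  {"slide": [16, 0, 0], "rotation": [0, 0, 0]},
  {"slide": [16, 0, 0], "rotation": [0, 0, 0]},
  {"slide": [16, 0, 0], "rotation": [0, 0, 0]},
  {"slide": [16, 0, 0], "rotation": [0, 0, 0]},
  {"slide": [8, 0, 0], "rotation": [0, 0, 0]},
  {"slide": [0, 0, 0], "rotation": [0, 0, 0]},
  {"slide": [0, 0, 0], "rotation": [0, 0, 0]},
])

```text
time: 7.32
tool_pos: [0.4495, -0.0338, 0.0886]
tool_rot: [0.0, 0.677, 0.736, 0.001]
contact_force: [-1.3, 1.9, 8.9]
gripper_width: 0.284
```

```bash
python3 - <<'E'
from h import *
np.set_printoptions(precision=4,suppress=True)
st()
E
```

```text
t 7.32 pos [ 0.4495 -0.0338  0.0886] box [  0.7 194.8  88.6] F [-1.3  1.9  8.9] w 0.284 gd -0.0187
[[ 0.     1.     0.001]
 [ 1.    -0.     0.   ]
 [ 0.     0.001 -1.   ]]
[-0.24 -0.25  2.14  0.    1.25 -0.32]
```

>>> jog_arm([
  {"slide": [3, 0, 0], "rotation": [0, 0, 0]},
  {"slide": [3, 0, 0], "rotation": [0, 0, 0]},
  {"slide": [3, 0, 0], "rotation": [0, 0, 0]},
  {"slide": [3, 0, 0], "rotation": [0, 0, 0]},
  {"slide": [2, 0, 0], "rotation": [0, 0, 0]},
  {"slide": [1, 0, 0], "rotation": [0, 0, 0]},
  {"slide": [1, 0, 0], "rotation": [0, 0, 0]},
  {"slide": [1, 0, 0], "rotation": [0, 0, 0]},
])

```text
time: 7.98
tool_pos: [0.4483, -0.0184, 0.0887]
tool_rot: [0.001, 0.678, 0.736, -0.0]
contact_force: [-1.6, -2.9, 7.5]
gripper_width: 0.281
```

>>> jog_arm([
  {"slide": [1, 0, 0], "rotation": [0, 0, 0]},
  {"slide": [1, 0, 0], "rotation": [0, 0, 0]},
  {"slide": [1, 0, 0], "rotation": [0, 0, 0]},
])

```text
time: 8.23
tool_pos: [0.4482, -0.0181, 0.0886]
tool_rot: [0.004, 0.677, 0.736, -0.003]
contact_force: [-0.9, -15.6, 5.2]
gripper_width: 0.284
```

>>> jog_arm([
  {"slide": [1, 0, 0], "rotation": [0, 0, 0]},
  {"slide": [1, 0, 0], "rotation": [0, 0, 0]},
])

```text
time: 8.4
tool_pos: [0.4483, -0.0181, 0.0887]
tool_rot: [0.006, 0.677, 0.736, -0.004]
contact_force: [-0.6, -24.4, 4.4]
gripper_width: 0.285
```

>>> jog_arm([
  {"slide": [-2, 0, 0], "rotation": [0, 0, 0]},
  {"slide": [-2, 0, 0], "rotation": [0, 0, 0]},
])

```text
time: 8.57
tool_pos: [0.4482, -0.0182, 0.0886]
tool_rot: [0.001, 0.678, 0.735, -0.001]
contact_force: [-2.8, 0.9, 8.6]
gripper_width: 0.283
```

>>> jog_arm([
  {"slide": [0, 0, 0], "rotation": [0, 0, 0]},
  {"slide": [0, 0, 0], "rotation": [0, 0, 0]},
  {"slide": [0, 0, 0], "rotation": [0, 0, 0]},
  {"slide": [0, 0, 0], "rotation": [0, 0, 0]},
  {"slide": [0, 0, 0], "rotation": [0, 0, 0]},
  {"slide": [0, 0, -20], "rotation": [0, 0, 0]},
  {"slide": [0, 0, -30], "rotation": [0, 0, 0]},
  {"slide": [0, 0, -30], "rotation": [0, 0, 0]},
  {"slide": [0, 0, -30], "rotation": [0, 0, 0]},
  {"slide": [0, 0, -30], "rotation": [0, 0, 0]},
  {"slide": [-30, 0, 0], "rotation": [0, 0, 0]},
  {"slide": [-30, 0, 0], "rotation": [0, 0, 0]},
  {"slide": [-30, 0, 0], "rotation": [0, 0, 0]},
  {"slide": [-30, 0, 0], "rotation": [0, 0, 0]},
  {"slide": [-30, 0, 0], "rotation": [0, 0, 0]},
  {"slide": [-30, 0, 0], "rotation": [0, 0, 0]},
  {"slide": [-30, 0, 0], "rotation": [0, 0, 0]},
  {"slide": [0, 0, 0], "rotation": [0, 0, 0]},
  {"slide": [0, 0, 0], "rotation": [0, 0, 0]},
], fingers=0.7)

```text
time: 10.15
tool_pos: [0.4646, -0.2271, 0.2268]
tool_rot: [-0.001, 0.678, 0.735, 0.0]
contact_force: [-0.2, 0.6, -0.2]
gripper_width: 0.701
```

```bash
python3 - <<'E'
from h import *
np.set_printoptions(precision=4,suppress=True)
st()
for n in ["wrist","top"]:
  f=optics.grab_frame(n);cv2.imwrite(f"pics/{n}3.png",f["frame"])
  for t,z in [("lid_knob",.1),("pin",.024),("pin_end_free",.024),("pin_end_lid",.024),("box",0)]:
    k=place_of(t,n)
    for r in k[:2]: print(n,t,r["uv"],round(r["score"],2),box(atz(f,r["uv"],z)))
  for s in silhouettes("pin",n)[:1]:
    m=s["mask"];np.save(f"pics/m{n}.npy",m);c,_=cv2.findContours(m.astype(np.uint8),0,2);c=max(c,key=cv2.contourArea)
    print("pin mask",s["score"],[box(atz(f,p,.024))[:2] for p in cv2.boxPoints(cv2.minAreaRect(c))])
st()
a=cv2.imread("pics/top3.png")[185:305,250:450];cv2.imwrite("pics/z3.png",cv2.resize(a,None,fx=4,fy=4,interpolation=cv2.INTER_CUBIC))
E
```

```text
t 10.15 pos [ 0.4646 -0.2271  0.2268] box [ -0.3   1.  226.8] F [-0.2  0.6 -0.2] w 0.701 gd -0.0187
[[ 0.003  1.    -0.001]
 [ 1.    -0.003  0.001]
 [ 0.001 -0.001 -1.   ]]
[-0.6  -0.21  1.86  0.    1.48 -0.68]
wrist pin [330.6, 207.9] 0.83 [ 6.4049  5.7779 24.    ]
wrist pin_end_free [326.0, 328.2] 0.64 [   1.5188 -128.41     24.    ]
wrist box [326.0, 204.5] 0.72 [1.9883 4.7089 0.    ]
pin mask 0.92 [array([ -13.6026, -132.7359]), array([-7.6018, 48.7631]), array([23.3098, 47.9595]), array([  21.9913, -133.7802])]
top lid_knob [277.4, 248.6] 0.97 [  0.8651 213.1876 100.    ]
top pin [359.0, 244.7] 0.71 [ 0.3009  4.3508 24.    ]
top pin_end_free [462.5, 289.8] 0.46 [-141.4011 -250.1846   24.    ]
top box [357.6, 246.6] 0.95 [-1.7792  6.026   0.    ]
pin mask 0.74 [array([24.4042, 44.0109]), array([ 18.8297, -16.0694]), array([-12.6512, -12.6915]), array([-7.0879, 47.1954])]
t 10.85 pos [ 0.4649 -0.2262  0.2274] box [  0.    1.8 227.4] F [ 0.  -0.1 -0.5] w 0.699 gd -0.0187
[[ 0.001  1.     0.   ]
 [ 1.    -0.001 -0.   ]
 [-0.     0.    -1.   ]]
[-0.6  -0.21  1.87 -0.    1.48 -0.68]
```

View pics/wrist3.png

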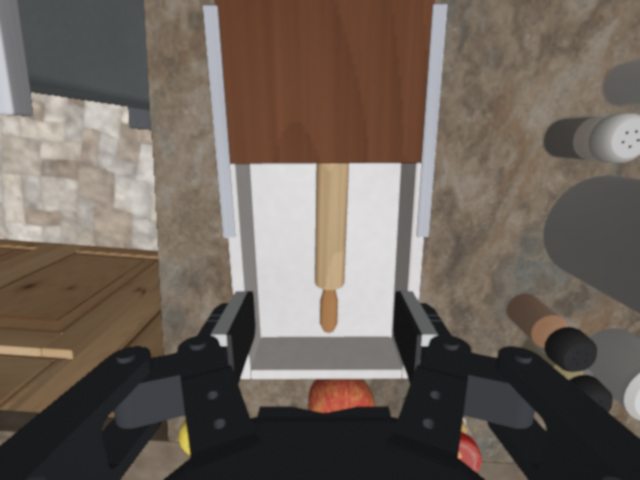

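View pics/z3.png

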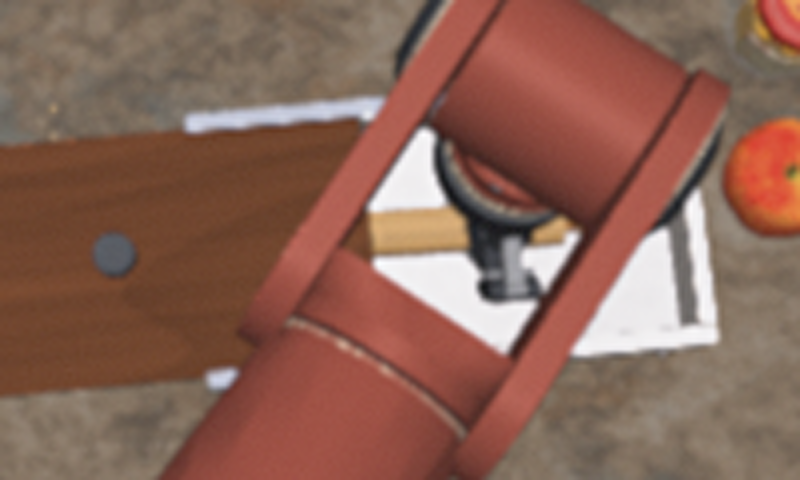

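```bash
python3 - <<'E'
from h import *
np.set_printoptions(precision=1,suppress=True)
f=optics.grab_frame("wrist");m=np.load("pics/mwrist.npy")
L=[]
for v in range(160,336,12):
    u=np.where(m[v])[0]
    if len(u): p=box(atz(f,[u.mean(),v],.024));L.append(p);print(v,u.min(),u.max(),p, (u.max()-u.min()+1))
L=np.array(L);print(np.polyfit(L[:,1],L[:,0],1))
# self check: wall inner edges
for uv,z in [((250,378),.072),((408,378),.072),((231,163),.08),((422,163),.08)]: print(box(atz(f,uv,z)))
print(f["R"]@f["R"].T)
E
```

```text
172 316 348 [ 8.2 41.5 24. ] 33
184 316 346 [ 7.3 30.  24. ] 31
196 316 347 [ 7.8 18.2 24. ] 32
208 316 346 [ 7.4  6.2 24. ] 31
220 316 346 [ 7.4 -6.  24. ] 31
232 315 345 [  6.4 -18.5  24. ] 31
244 315 345 [  6.5 -31.2  24. ] 31
256 314 344 [  5.5 -44.2  24. ] 31
268 314 344 [  5.5 -57.4  24. ] 31
280 314 343 [  5.  -70.9  24. ] 30
292 322 335 [  5.1 -84.7  24. ] 14
304 320 336 [  4.5 -98.8  24. ] 17
316 319 337 [   4.6 -113.2   24. ] 19
328 321 334 [   4.  -127.9   24. ] 14
[0.  7.1]
[ -73.4 -155.4   72. ]
[  83.5 -155.8   72. ]
[-74.3  54.2  80. ]
[79.1 53.9 80. ]
[[ 1.  0. -0.]
 [ 0.  1.  0.]
 [-0.  0.  1.]]
```

>>> jog_arm([
  {"slide": [-12, 2, 0], "rotation": [0, 0, 1.3]},
  {"slide": [-12, 2.5, 0], "rotation": [0, 0, 0]},
  {"slide": [0, 0, 25], "rotation": [0, 0, 0]},
  {"slide": [0, 0, 25], "rotation": [0, 0, 0]},
  {"slide": [0, 0, 25], "rotation": [0, 0, 0]},
  {"slide": [0, 0, 25], "rotation": [0, 0, 0]},
  {"slide": [0, 0, 25], "rotation": [0, 0, 0]},
  {"slide": [0, 0, 25], "rotation": [0, 0, 0]},
  {"slide": [0, 0, 20], "rotation": [0, 0, 0]},
  {"slide": [0, 0, 0], "rotation": [0, 0, 0]},
  {"slide": [0, 0, 0], "rotation": [0, 0, 0]},
  {"slide": [0, 0, 0], "rotation": [0, 0, 0]},
])

```text
time: 11.9
tool_pos: [0.4719, -0.2511, 0.0586]
tool_rot: [0.001, 0.686, 0.727, 0.0]
contact_force: [0.4, -1.0, 0.3]
gripper_width: 0.701
```

```bash
python3 - <<'E'
from h import *
np.set_printoptions(precision=4,suppress=True)
st()
f=optics.grab_frame("wrist");cv2.imwrite(f"pics/wrist4.png",f["frame"])
st()
E
```

```text
t 11.9 pos [ 0.4719 -0.2511  0.0586] box [  5.  -23.6  58.6] F [ 0.4 -1.   0.3] w 0.701 gd -0.0187
[[ 0.024  1.     0.001]
 [ 1.    -0.024 -0.001]
 [-0.001  0.001 -1.   ]]
[-0.63  0.01  1.96 -0.    1.17 -0.69]
t 11.95 pos [ 0.4723 -0.2512  0.0593] box [  5.3 -23.8  59.3] F [ 0.5 -0.6 -0. ] w 0.701 gd -0.0187
[[ 0.024  1.     0.002]
 [ 1.    -0.024 -0.002]
 [-0.002  0.003 -1.   ]]
[-0.63  0.01  1.96 -0.    1.17 -0.69]
```

View pics/wrist4.png

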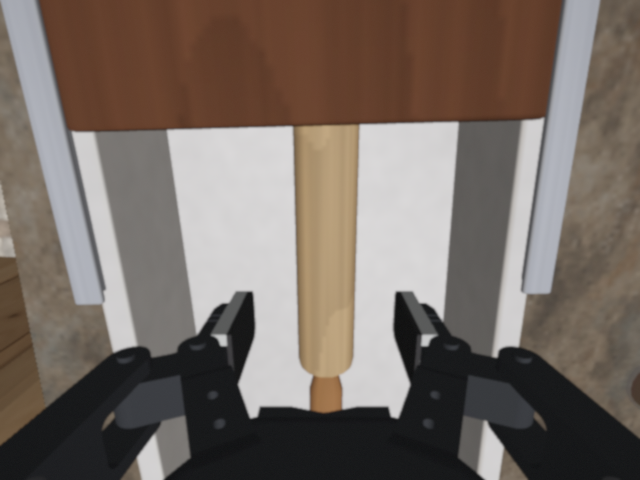

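>>> jog_arm([
  {"slide": [0, 0, 15], "rotation": [0, 0, 0]},
  {"slide": [0, 0, 15], "rotation": [0, 0, 0]},
  {"slide": [0, 0, 8], "rotation": [0, 0, 0]},
  {"slide": [0, 0, 8], "rotation": [0, 0, 0]},
  {"slide": [0, 0, 0], "rotation": [0, 0, 0]},
  {"slide": [0, 0, 0], "rotation": [0, 0, 0]},
])

```text
time: 12.45
tool_pos: [0.4713, -0.2501, 0.0117]
tool_rot: [0.0, 0.686, 0.728, 0.0]
contact_force: [-0.4, 0.3, -1.0]
gripper_width: 0.7
```

>>> jog_arm([
  {"slide": [0, 0, 0], "rotation": [0, 0, 0]},
  {"slide": [0, 0, 0], "rotation": [0, 0, 0]},
  {"slide": [0, 0, 0], "rotation": [0, 0, 0]},
  {"slide": [0, 0, 0], "rotation": [0, 0, 0]},
  {"slide": [0, 0, 0], "rotation": [0, 0, 0]},
  {"slide": [0, 0, 0], "rotation": [0, 0, 0]},
  {"slide": [0, 0, 0], "rotation": [0, 0, 0]},
  {"slide": [0, 0, 0], "rotation": [0, 0, 0]},
], fingers=0.15)

```text
time: 13.12
tool_pos: [0.4719, -0.2505, 0.0126]
tool_rot: [0.001, 0.686, 0.728, 0.0]
contact_force: [-0.5, 0.5, 6.5]
gripper_width: 0.351
```

```bash
python3 - <<'E'
from h import *
st()
E
```

```text
t 13.12 pos [ 0.4719 -0.2505  0.0126] box [  5.  -23.   12.6] F [-0.5  0.5  6.5] w 0.351 gd -0.0187
[[ 0.024  1.     0.002]
 [ 1.    -0.024 -0.001]
 [-0.001  0.002 -1.   ]]
[-0.63  0.08  1.98  0.    1.08 -0.69]
```

```bash
cat > plan.py <<'E'
import numpy as np
a0=np.array([-23.,12.6]); tip0=np.array([144.,24.])
def R(t): c,s=np.cos(t),np.sin(t); return np.array([[c,s],[-s,c]])  # y->-z for t>0
def tcp(t,tip): return tip+R(t)@(a0-tip0)
prof=[(s,10) for s in np.linspace(0,55,12)]+[(s,16) for s in np.linspace(55,225,35)]+[(s,10) for s in np.linspace(225,280,12)]
def clear(t,tip):
    ax=R(t)@np.array([-1.,0]); n=R(t)@np.array([0,1.]); fl=lid=wall=lw=1e9
    for s,r in prof:
        for k in(-1,1):
            p=tip+ax*s+n*r*k
            fl=min(fl,p[1]-8) if p[0]>-150 else fl
            wall=min(wall,150-p[0])
    # lid corners: distance of corner to pin in pin frame
    for c in [(50,72),(50,80),(60,72)]:
        d=np.array(c)-tip; s=d@ax; h=d@n
        r=10 if (s<55 or s>225) else 16
        if 0<=s<=280: lid=min(lid,h-r)
        elif s<0: lid=min(lid,np.hypot(s,max(0,abs(h)-10)))
    d=np.array([-150,72.])-tip; s=d@ax;h=d@n
    if 0<s<280: lw=-h-(10 if s>225 else 16)
    return [round(float(x),1) for x in (fl,lid,wall,lw)]
W=[(0,(144,24),0),(0,(143,28),2),(20,(137,22.5),10),(20,(137-130*np.cos(.349),22.5+130*np.sin(.349)),8)]
cur=W[0];prev=(0,np.array(W[0][1],float))
for a,b in zip(W,W[1:]):
    for i in range(1,b[2]+1):
        f=i/b[2];t=np.radians(a[0]+(b[0]-a[0])*f);tip=np.array(a[1])+(np.array(b[1])-np.array(a[1]))*f
        d=R(prev[0]).T@(tcp(t,tip)-tcp(prev[0],prev[1]))
        print("slide x %.1f z %.1f rot y %.1f"%(d[0],-d[1],-np.degrees(t-prev[0])),"tcp",tcp(t,tip).round(1),"clr floor,lid,wall,-ywall",clear(t,tip))
        prev=(t,tip)
E
python3 plan.py
```

```text
slide x -0.5 z -2.0 rot y -0.0 tcp [-23.5  14.6] clr floor,lid,wall,-ywall [2.0, 30.0, 6.5, 1000000000.0]
slide x -0.5 z -2.0 rot y -0.0 tcp [-24.   16.6] clr floor,lid,wall,-ywall [4.0, 28.0, 7.0, 1000000000.0]
slide x -0.9 z -5.3 rot y -2.0 tcp [-24.9  21.9] clr floor,lid,wall,-ywall [5.4, 25.3, 7.3, 1000000000.0]
slide x -0.9 z -5.3 rot y -2.0 tcp [-25.6  27.2] clr floor,lid,wall,-ywall [6.8, 22.6, 7.5, 1000000000.0]
slide x -0.9 z -5.2 rot y -2.0 tcp [-26.1  32.5] clr floor,lid,wall,-ywall [8.2, 19.9, 7.8, 1000000000.0]
slide x -0.8 z -5.2 rot y -2.0 tcp [-26.4  37.8] clr floor,lid,wall,-ywall [7.9, 17.1, 8.0, 1000000000.0]
slide x -0.8 z -5.2 rot y -2.0 tcp [-26.4  43. ] clr floor,lid,wall,-ywall [7.4, 14.4, 8.3, 1000000000.0]
slide x -0.8 z -5.2 rot y -2.0 tcp [-26.3  48.3] clr floor,lid,wall,-ywall [6.9, 11.7, 8.5, 1000000000.0]
slide x -0.8 z -5.2 rot y -2.0 tcp [-26.   53.5] clr floor,lid,wall,-ywall [6.4, 8.9, 8.8, 1000000000.0]
slide x -0.7 z -5.2 rot y -2.0 tcp [-25.5  58.7] clr floor,lid,wall,-ywall [6.0, 6.2, 9.0, 1000000000.0]
slide x -0.7 z -5.1 rot y -2.0 tcp [-24.7 
[... 272 characters left out ...]
 x -16.2 z 0.0 rot y -0.0 tcp [-54.4  80. ] clr floor,lid,wall,-ywall [16.2, 0.8, 40.1, 41.6]
slide x -16.2 z 0.0 rot y -0.0 tcp [-69.6  85.6] clr floor,lid,wall,-ywall [21.8, 6.8, 55.4, 41.6]
slide x -16.2 z 0.0 rot y -0.0 tcp [-84.9  91.1] clr floor,lid,wall,-ywall [27.3, 6.8, 70.7, 35.6]
slide x -16.2 z 0.0 rot y -0.0 tcp [-100.2   96.7] clr floor,lid,wall,-ywall [32.9, 6.8, 85.9, 35.6]
slide x -16.2 z 0.0 rot y -0.0 tcp [-115.4  102.2] clr floor,lid,wall,-ywall [38.4, 6.8, 101.2, 35.6]
slide x -16.2 z 0.0 rot y -0.0 tcp [-130.7  107.8] clr floor,lid,wall,-ywall [44.0, 16.5, 116.5, 35.6]
slide x -16.2 z 0.0 rot y -0.0 tcp [-146.   113.4] clr floor,lid,wall,-ywall [49.6, 32.0, 131.7, 35.6]
```

>>> jog_arm([
  {"slide": [-0.5, 0, -2], "rotation": [0, 0, 0]},
  {"slide": [-0.5, 0, -2], "rotation": [0, 0, 0]},
  {"slide": [-0.9, 0, -5.3], "rotation": [0, -2, 0]},
  {"slide": [-0.9, 0, -5.3], "rotation": [0, -2, 0]},
  {"slide": [-0.9, 0, -5.2], "rotation": [0, -2, 0]},
  {"slide": [-0.8, 0, -5.2], "rotation": [0, -2, 0]},
  {"slide": [0, 0, 0], "rotation": [0, 0, 0]},
  {"slide": [0, 0, 0], "rotation": [0, 0, 0]},
])

```text
time: 13.78
tool_pos: [0.4708, -0.2527, 0.036]
tool_rot: [0.05, 0.684, 0.726, -0.048]
contact_force: [-1.3, 0.2, -1.5]
gripper_width: 0.349
```

```bash
python3 - <<'E'
from h import *
st()
f=optics.grab_frame("wrist");cv2.imwrite(f"pics/wrist5.png",f["frame"])
f=optics.grab_frame("side");cv2.imwrite(f"pics/side5.png",cv2.resize(f["frame"][190:310,250:410],None,fx=5,fy=5))
E
```

```text
t 13.78 pos [ 0.4708 -0.2527  0.036 ] box [  3.8 -25.1  36. ] F [-1.3  0.2 -1.5] w 0.349 gd -0.0187
[[ 0.023  1.    -0.004]
 [ 0.99  -0.023 -0.138]
 [-0.138 -0.001 -0.99 ]]
[-0.57  0.01  2.02 -0.13  1.04 -0.57]
```

View pics/wrist5.png

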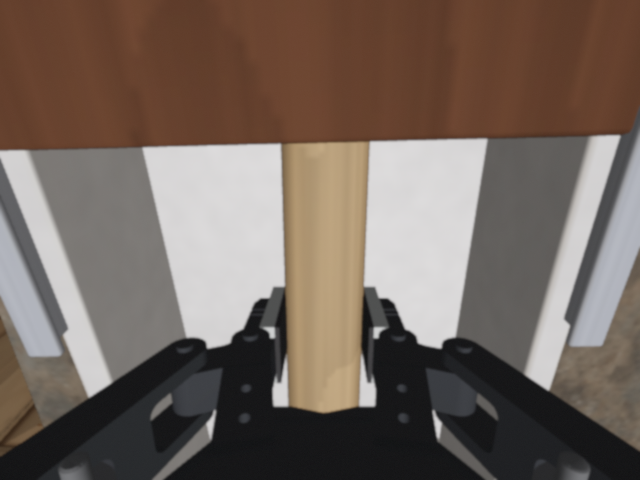

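View pics/side5.png

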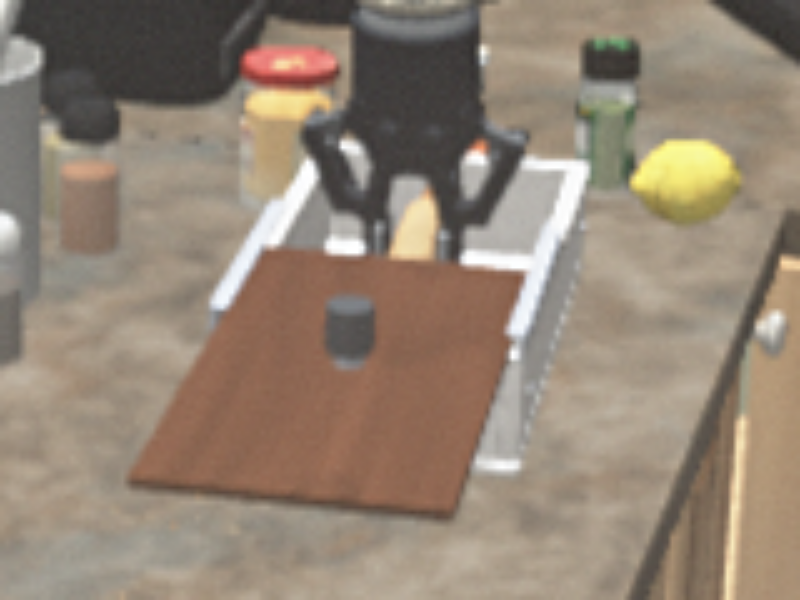

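>>> jog_arm([
  {"slide": [-0.8, 0, -5.2], "rotation": [0, -2, 0]},
  {"slide": [-0.8, 0, -5.2], "rotation": [0, -2, 0]},
  {"slide": [-0.8, 0, -5.2], "rotation": [0, -2, 0]},
  {"slide": [-0.7, 0, -5.2], "rotation": [0, -2, 0]},
  {"slide": [0, 0, 0], "rotation": [0, 0, 0]},
  {"slide": [0, 0, 0], "rotation": [0, 0, 0]},
])

```text
time: 14.38
tool_pos: [0.471, -0.2522, 0.0571]
tool_rot: [0.101, 0.679, 0.721, -0.095]
contact_force: [-0.6, 0.2, -0.9]
gripper_width: 0.347
```

```bash
python3 - <<'E'
from h import *
st()
f=optics.grab_frame("wrist");cv2.imwrite(f"pics/wrist6.png",f["frame"])
E
```

```text
t 14.38 pos [ 0.471  -0.2522  0.0571] box [  4.  -24.6  57.1] F [-0.6  0.2 -0.9] w 0.347 gd -0.0187
[[ 0.023  1.    -0.007]
 [ 0.961 -0.024 -0.274]
 [-0.274 -0.    -0.962]]
[-0.51 -0.06  2.05 -0.28  1.01 -0.44]
```

View pics/wrist6.png

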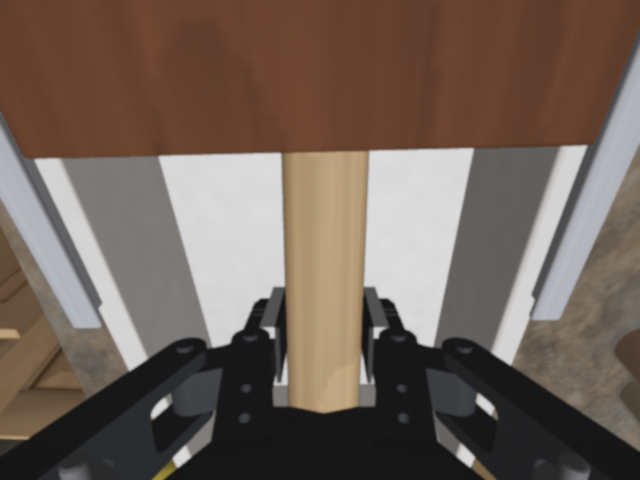

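>>> jog_arm([
  {"slide": [-6, 0, 0], "rotation": [0, 0, 0]},
  {"slide": [-12, 0, 0], "rotation": [0, 0, 0]},
  {"slide": [-12, 0, 0], "rotation": [0, 0, 0]},
  {"slide": [-12, 0, 0], "rotation": [0, 0, 0]},
  {"slide": [-12, 0, 0], "rotation": [0, 0, 0]},
  {"slide": [-6, 0, 0], "rotation": [0, 0, 0]},
  {"slide": [0, 0, 0], "rotation": [0, 0, 0]},
])

```text
time: 15.02
tool_pos: [0.475, -0.3121, 0.0751]
tool_rot: [0.102, 0.68, 0.72, -0.095]
contact_force: [0.7, 0.3, -1.6]
gripper_width: 0.352
```

>>> jog_arm([
  {"slide": [-6, 0, 0], "rotation": [0, 0, 0]},
  {"slide": [-12, 0, 0], "rotation": [0, 0, 0]},
  {"slide": [-12, 0, 0], "rotation": [0, 0, 0]},
  {"slide": [-12, 0, 0], "rotation": [0, 0, 0]},
  {"slide": [-12, 0, 0], "rotation": [0, 0, 0]},
  {"slide": [-12, 0, 0], "rotation": [0, 0, 0]},
  {"slide": [-6, 0, 0], "rotation": [0, 0, 0]},
  {"slide": [0, 0, 0], "rotation": [0, 0, 0]},
  {"slide": [0, 0, 0], "rotation": [0, 0, 0]},
])

```text
time: 15.77
tool_pos: [0.4786, -0.3794, 0.0938]
tool_rot: [0.101, 0.68, 0.72, -0.095]
contact_force: [-0.9, 0.8, -1.1]
gripper_width: 0.351
```

```bash
python3 - <<'E'
from h import *
st()
for n in ("wrist","top"):
  f=optics.grab_frame(n);cv2.imwrite(f"pics/{n}7.png",f["frame"])
E
```

```text
t 15.77 pos [ 0.4786 -0.3794  0.0938] box [   1.  -152.    93.8] F [-0.9  0.8 -1.1] w 0.351 gd -0.0187
[[ 0.024  1.    -0.007]
 [ 0.961 -0.025 -0.275]
 [-0.275  0.    -0.961]]
[-0.7   0.04  1.88 -0.23  1.03 -0.66]
```

View pics/wrist7.png

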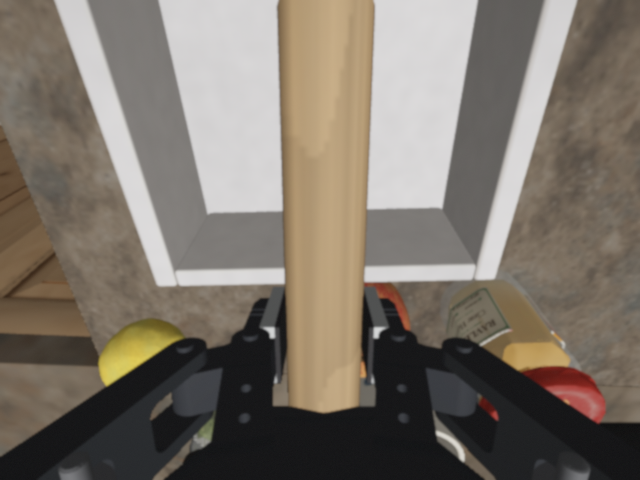

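View pics/top7.png

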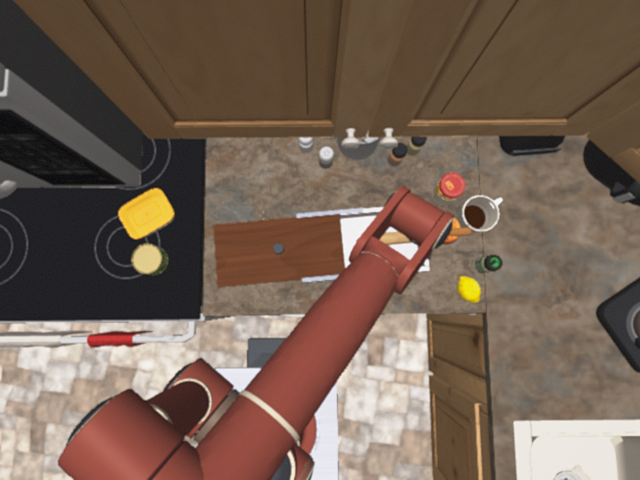

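>>> jog_arm([
  {"slide": [-2, 0, -7], "rotation": [0, 0, 0]},
  {"slide": [-4, 0, -13.5], "rotation": [0, 0, 0]},
  {"slide": [-4, 0, -13.5], "rotation": [0, 0, 0]},
  {"slide": [-4, 0, -13.5], "rotation": [0, 0, 0]},
  {"slide": [-4, 0, -13.5], "rotation": [0, 0, 0]},
  {"slide": [-4, 0, -13.5], "rotation": [0, 0, 0]},
  {"slide": [-4, 0, -13.5], "rotation": [0, 0, 0]},
  {"slide": [-4, 0, -13.5], "rotation": [0, 0, 0]},
  {"slide": [-4, 0, -13.5], "rotation": [0, 0, 0]},
  {"slide": [-4, 0, -13.5], "rotation": [0, 0, 0]},
  {"slide": [-4, 0, -13.5], "rotation": [0, 0, 0]},
  {"slide": [-2, 0, -7], "rotation": [0, 0, 0]},
  {"slide": [0, 0, 0], "rotation": [0, 0, 0]},
  {"slide": [0, 0, 0], "rotation": [0, 0, 0]},
  {"slide": [0, 0, 0], "rotation": [0, 0, 0]},
  {"slide": [0, 0, 0], "rotation": [0, 0, 0]},
])

```text
time: 17.2
tool_pos: [0.4782, -0.3798, 0.2475]
tool_rot: [0.1, 0.679, 0.721, -0.096]
contact_force: [-0.6, 1.2, -1.2]
gripper_width: 0.353
```

```bash
python3 - <<'E'
from h import *
np.set_printoptions(precision=4,suppress=True)
st()
F={}
for n in ("wrist","top","side"):
  f=F[n]=optics.grab_frame(n);cv2.imwrite(f"pics/{n}8.png",f["frame"])
for t in ("pin_end_lid","pin_end_free","pin","lid_knob"):
  uv={n:place_of(t,n)[:1] for n in F};
  print(t,{n:(u[0]["uv"],round(u[0]["score"],2)) for n,u in uv.items() if u})
  if uv["top"] and uv["side"]:print(box(tri([(F[n],uv[n][0]["uv"]) for n in("top","side")])))
s=state();R=rot();p=s["tool_pos"]
g=p-R[:,2]*.0114
print("expected tips",box(g+R[:,0]*.167),box(g-R[:,0]*.113),[proj(F["side"],g+R[:,0]*k) for k in (.167,-.113)],[proj(F["top"],g+R[:,0]*k) for k in (.167,-.113)])
st()
E
```

```text
t 17.2 pos [ 0.4782 -0.3798  0.2475] box [   0.6 -152.4  247.5] F [-0.6  1.2 -1.2] w 0.353 gd -0.0187
[[ 0.022  1.    -0.008]
 [ 0.962 -0.024 -0.274]
 [-0.274 -0.002 -0.962]]
[-0.7  -0.1   1.75 -0.21  1.3  -0.72]
pin_end_lid {'wrist': ([367.0, 264.4], 0.74), 'side': ([331.3, 191.5], 0.85)}
pin_end_free {'top': ([496.8, 222.3], 0.76), 'side': ([344.9, 147.4], 0.75)}
[   0.5998 -261.21    280.9339]
pin {'wrist': ([322.2, 246.7], 0.88), 'top': ([425.8, 226.3], 0.78), 'side': ([341.2, 167.0], 0.9)}
[  -0.0102 -118.9757  253.0633]
lid_knob {'top': ([278.3, 247.0], 0.65), 'side': ([323.2, 254.5], 0.75)}
[ -2.576  209.7254 102.2513]
expected tips [  4.9944  10.7796 214.1319] [  -1.4231 -258.2936  291.3228] [array([331.6085, 191.2212]), array([348.1179, 144.7318])] [array([364.0187, 232.7653]), array([496.5475, 218.7041])]
t 17.95 pos [ 0.4787 -0.3802  0.2492] box [   1.1 -152.8  249.2] F [-0.  -0.6 -1.7] w 0.354 gd -0.0187
[[ 0.023  1.    -0.006]
 [ 0.961 -0.024 -0.276]
 [-0.276  0.    -0.961]]
[-0.7  -0.1   1.75 -0.21  1.3  -0.72]
```

View pics/side8.png

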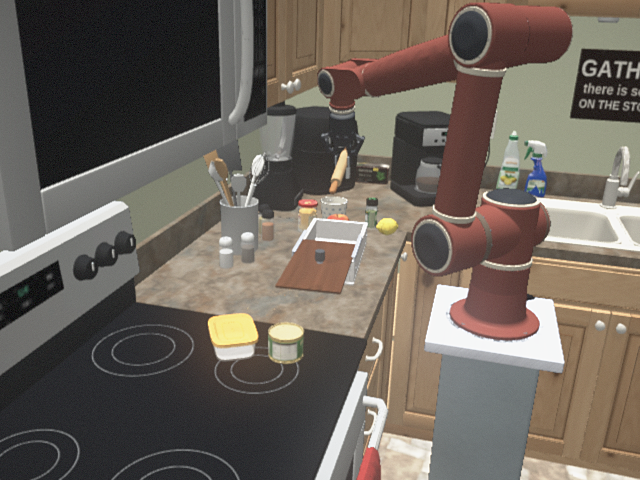

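View pics/wrist8.png

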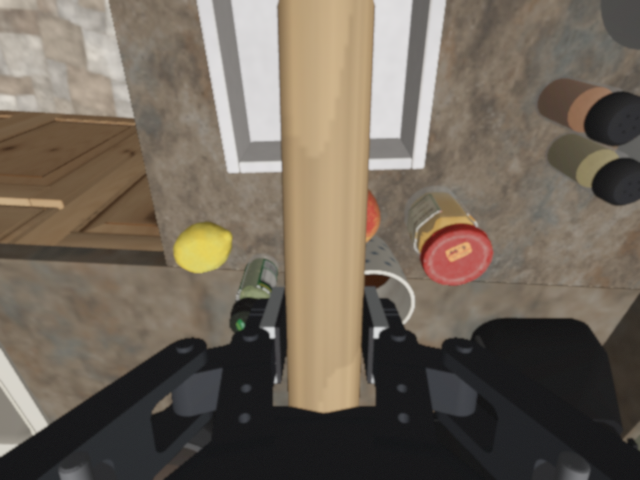

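View pics/top8.png

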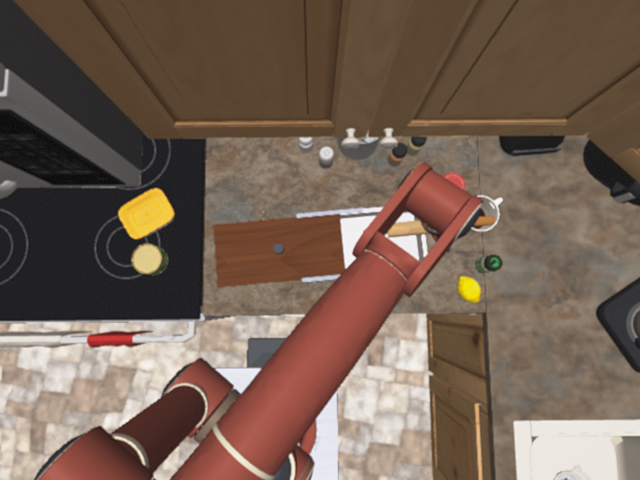

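```bash
python3 - <<'E'
from h import *
print(abs(state()["joint_vel"]).max().round(3));print(manip.job_done())
E
```

```text
0.0
the job is handed in; nothing more can be done
None
```

The lid is open to its stop and the rolling pin is out of the box, held still in the gripper well above the lid. I handed the job in at about 18 s; no verdict is reported.

- **Lid:** I gripped the knob and slid it to +y until it stopped moving and the force rose to about 24 N. The tool then stood at box y = 210 mm. A check afterwards with the top and side cameras put the knob at 209.7 mm.
- **Pin:** I gripped the barrel about 27 mm from its middle, on the uncovered side. I tipped that end up 16°, drew it about 125 mm out along its axis, and raised it about 150 mm. The force during the tilt and draw stayed near the pin's own weight, so there was no sign of it touching the lid or box.
- **Last checks:** The lower tip's axis is at z of about 214 mm, so its underside is about 204 mm, against the 130 mm needed. The side camera's reading of that tip agrees with the pose I worked out to within a pixel; the other cameras gave no usable cross-check. The gripper opening was steady at 0.35 and the joints were at rest.
- **Other things:** In the last pictures the other things look unmoved. I judged this by eye and did not measure it.

One disagreement: the free tip from the cameras read about 10 mm lower than I expected (281 against 291 mm). It is far above everything, so this makes no difference to the result.

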